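# Push a spent battery through the spring flap of the e-waste bin

### The job

A spent battery (red band) lies on the ledge of the e-waste bin on the media rack, in front of the orange self-closing flap. With one finger push the flap open while the battery is still on the ledge, and while that finger keeps it open push the battery off the ledge into the bin with the other finger; the battery is only pushed, never picked up, and must not be used to shove the flap. Then draw back so that the flap swings shut, leaving the good battery (green band), the cat figurine and everything else where they are.

Things in the scene. Friction and masses are not known exactly. Their poses are not given: they have to be found in the camera images.
- bin: Grey e-waste bin, white ledge and hood, fixed to the rack, 290 deep x 260 wide x 188 mm high. Origin: on the table (z = 0) right under the middle of the sill (edge between ledge and mouth). x axis points from the ledge (robot side) into the bin, y to its left, z up. Hollow inside from x = 0 to 182 mm, |y| up to 122 mm, floor 6 mm above the table.
- sill (a point): Middle of the sill, on the ledge's top surface, at bin (0, 0, 130) mm; same axes as the bin. The ledge is flat and level, without lips, from x = -100 mm to the sill at x = 0, 260 mm wide. Beyond the sill is the mouth, x = 0 to 105 mm, y = -65 to 65 mm, open down into the hollow and covered by the flap. On both sides of it are fixed white slopes flush with the shut flap.
- hood (a point): Middle of the hood's front edge, at bin (105, 0, 188) mm: the hinge line of the flap runs along y just under it. The flat hood top goes on from here to bin x = 190 mm and is the highest part, 58 mm above the ledge. Nothing stands over the mouth: fingers pointing down can enter it from above and go as far as bin x = 98 mm.
- flap (a joint): Angle (rad) of the orange flap, 116 x 124 x 4 mm. 0 = shut: it slopes 29 deg from its low free edge at the sill up and back to the hinge (bin x 105, z 185 mm). It opens inwards only: the free edge swings down and back, hanging straight down at 1.06, stop at 1.25. A spring shuts it: 0.12 N m + 0.12 N m per rad (a finger pushing level, low down, needs 3 to 6 N). The battery's weight does not open it.
- flap_edge (a point): Middle of the flap's free edge (moves with the flap).
- spent: The spent battery to be pushed in: black block with a RED band, 30 (x) x 50 (y) x 25 (z) mm, about 90 g, loose. Origin at its centre. It starts flat on the ledge in front of the mouth, its x axis roughly along the bin's x (within 0.2 rad), its centre 36 to 50 mm before the sill and at most 18 mm off the bin's middle.
- fresh: A good battery, same size and shape with a GREEN band, origin at its centre; lies at one end of the ledge, about 98 mm from the middle, with its 50 mm length along the bin's x. To be left alone.
- cat: White ceramic cat figurine, 32 mm across, 41 mm high, origin under its base; stands at the other end of the ledge, about 98 mm from the middle. To be left alone.
- vase: Green glass bottle vase, 76 mm across, 170 mm high, origin under its base; on the table. To be left alone.
- caddy: Clear acrylic open caddy, 200 x 90 x 55 mm, origin under its base; on the table. To be left alone.
- tv_remote: Black TV remote, 165 x 46 x 18 mm, lying in the caddy, origin under its middle. To be left alone.
- aircon_remote: White air-conditioner remote, 135 x 56 x 18 mm, lying on the table, origin under its middle. To be left alone.
- coaster: Dark hard silicone coaster, 96 mm across, 7 mm thick, lying on the table, origin under its middle. To be left alone.

How it is judged:
By the outcome, as a careful person would: the job done as asked, in the order asked, and still so for the second after the job is handed in, with the robot touching nothing.
It also fails if it takes over 32 s, if anything falls off the work surface, if the arm or the gripper's body presses on something with over 40 N, if the wrist force passes 120 N, or if a joint passes its speed limit or range.

### The arm

A 6-joint arm with a two-finger parallel gripper is mounted at the origin on the work surface. World frame = base frame: x ahead of the robot, y to its left, z up, the work surface at z = 0. Lengths are in m, angles in degrees, forces in N, time in s.
With the tool pointing down it reaches from about 0.375 to 0.9 m from the base axis. Payload 3.1 kg.
Tool frame: the origin (TCP) lies at the centre of the arm's flange, where the gripper is bolted on; the fingertips stand 182 mm ahead of it and the grasp point (between the pads) lies 164 mm ahead of it; x points along the fingers, z is the direction in which the jaws open and shut, and the axes are right-handed (so a half turn about x gives the same grasp; the last joint's range is limited). The gripper opens to 87 mm and grips with 3 to 60 N. Pads are 19 mm wide; open, the fingers measure 117 mm over their backs; the gripper's body (75 mm by 190 mm) begins 51 mm behind the grasp point.
Start: joints at [60.189, 30.224, 82.088, -0, 67.689, -10.227], TCP at [0.209, 0.589, 0.405] pointing down, gripper open.
Joint ranges: [-176.69, 176.69], [-43.24, 126.21], [12.49, 139.97], [-82, 262], [0, 151.66], [-163.58, 163.58]. Speed limits (degrees/s): [159.86, 159.86, 180, 180, 180, 180].

### API

Orientations are given as a 3x3 rotation matrix whose columns are the frame's x, y, z axes.
In Python, from rig import bot gives the robot as it stands.
- The arm moves only by the shell command python3 -m crank 'ROWS' [OPENING]. ROWS is JSON, a list of rows, each an object with "offset": the shift along the tool's x, y, z in m, a list of three; "spin": the turn about the tool's x in rad. A call has 1 to 12 rows; each row shifts and turns the commanded pose from where the row before left it, along the tool's axes as they then stand; what a row does not reach is not made up. A row lasts 1/10 s, in which the tool goes at most 50 mm and 8.59 degrees, less where a joint would pass 70% of its speed; a pose out of reach is approached as far as the arm can. A call is refused whole if a number of a shift passes 0.05 or a number of a turn 0.15, either way. A call with a gripper value outside its range is refused whole. OPENING is the finger opening in m, from 0 to 0.087, set as the call begins (- or left out, the last holds). The fingers move at their own pace and stop on an object; the grip force is fixed at half the most. Time passes only in rows, so rows that do not move let the fingers close. It gives the time, the measured TCP pose, the force and the opening at its end, in the units of the state.
- bot.read_state(): the state, without advancing time (a new reading comes with each control period).
- bot.capture(name): name is "side" or "top"; returns a dict with "pixels" (420x560x3 uint8, blue, green, red), "depth" (420x560 float32, m along the optical axis (not along the pixel's ray), 0 where there is no reading), "K" (3x3 intrinsics, pixels), "k1" (the pictures are not rectified: a ray, as slopes to the right and down, at radius r is drawn at 1 + k1 r^2 times it, then the intrinsics apply), "world_to_cam" (4x4, takes a point from world to camera coordinates). Camera axes: x right, y up, looking along -z (the intrinsics and any distortion apply to the point x, -y, -z); pixel columns grow to the right and rows downward; lengths in m; the calibration is good to about 2 mm. A picture is of the moment at which its call begins.
- bot.hand_in(): hands the job in, once; it reports no verdict.
Trained networks look in a picture, given as the dict that the camera call returned (one of the last four; its "shot" number tells which), for a name from the list of things; names that differ only in an ending like _2 or _b are one class to them, and where a whole thing is asked for, a point or a joint stands for the part that bears it (a point fixed in the world has none). Each returns a list of dicts, best first, with "p" (0 to 1); they miss things now and then, are a little off and sometimes report something else, mostly with a low value. They report only what shows in the picture. A call takes as long as a camera call.
- bot.regions_of(label, picture): "region" (420x560 bool, what is visible of it) and "extent" ([centre column, centre row, width, height] in pixels, round what is visible of it).
The state is a dict: "time_s": time; "joint_positions": joint angles; "qvel": joint speeds; "tau": joint torques, N m; "position": TCP position; "tcp_rot": TCP orientation; "force": force on the tool from outside, world axes, zero at the start; "moment": the same for the moment, N m; "opening": opening from 0.0 (shut) to 1.0 (fully open).
Only numpy, scipy, OpenCV 4.12 (cv2) and the standard library are available. Lean on these libraries where they do the work, as an engineer would, in place of code of your own. Each camera call takes 0.05 s, during which the arm holds its last target.

## Working session

There is one attempt and no reset: what is moved stays moved. The work goes in short steps, Python scripts to look and compute and a shell command to move; the robot and the scene stay as the last step left them, time stands still between calls to the robot, and variables do not carry over. Pictures are saved under pics/ and viewed, and the job is handed in when it is done.

```bash
ls; mkdir -p pics; cat > h.py <<'E'
import numpy as np, cv2
from rig import bot
def deproj(c, mask=None):
    d=c["depth"]; K=np.array(c["K"]); k1=c["k1"]
    v,u=np.nonzero((d>0)&(mask if mask is not None else True))
    xd=(u-K[0,2])/K[0,0]; yd=(v-K[1,2])/K[1,1]
    x,y=xd.copy(),yd.copy()
    for _ in range(20):
        s=1+k1*(x*x+y*y); x=xd/s;y=yd/s
    z=d[v,u]; P=np.stack([x*z,-y*z,-z,np.ones_like(z)])
    return (np.linalg.inv(np.array(c["world_to_cam"]))@P)[:3].T,u,v
def proj(c,P):
    K=np.array(c["K"]);P=np.atleast_2d(P)
    q=(np.array(c["world_to_cam"])@np.c_[P,np.ones(len(P))].T)
    x=q[0]/-q[2];y=-q[1]/-q[2];s=1+c["k1"]*(x*x+y*y)
    return np.c_[K[0,0]*x*s+K[0,2],K[1,1]*y*s+K[1,2]]
E
python3 - <<'E'
from h import *
s=bot.read_state(); print({k:np.round(v,3).tolist() for k,v in s.items()})
for n in("side","top"):
    c=bot.capture(n); cv2.imwrite(f"pics/{n}0.png",c["pixels"])
    for l in ("bin","flap","spent","fresh","cat","vase","caddy"):
        r=bot.regions_of(l,c)
        for q in r[:2]:
            P,u,v=deproj(c,q["region"]); 
            print(n,l,round(q["p"],2),np.round(q["extent"]),np.round(np.median(P,0),3) if len(P) else None, np.round(P.min(0),3),np.round(P.max(0),3))
E
```

```text
pics
{'time_s': 0.0, 'joint_positions': [60.191, 30.282, 82.157, -0.003, 67.69, -10.227], 'qvel': [-0.023, -0.049, 0.048, 0.037, -0.087, 0.002], 'tau': [-0.002, -44.005, -17.659, 0.063, 0.058, -0.0], 'position': [0.209, 0.589, 0.404], 'tcp_rot': [[-0.001, -0.942, 0.335], [-0.002, 0.335, 0.942], [-1.0, 0.0, -0.002]], 'force': [0.014, 0.353, -0.516], 'moment': [0.009, 0.01, 0.003], 'opening': 0.997}
side bin 0.77 [326. 219. 126. 123.] [ 0.634 -0.071  0.138] [ 0.463 -0.151 -0.004] [0.836 0.134 0.196]
side flap 0.67 [328. 202.  52.  58.] [ 0.627 -0.009  0.158] [ 0.57  -0.077  0.002] [0.716 0.116 0.189]
side flap 0.51 [326. 218. 129. 126.] [ 0.633 -0.069  0.137] [ 0.46  -0.151 -0.005] [0.836 0.321 0.196]
side spent 0.49 [288. 206.  19.  18.] [ 0.525 -0.009  0.154] [ 0.511 -0.03   0.13 ] [0.541 0.025 0.16 ]
side fresh 0.73 [216. 350.  40.  37.] [ 0.338 -0.343  0.008] [ 0.288 -0.39  -0.004] [ 0.386 -0.29   0.015]
side fresh 0.52 [284. 181.   4.  19.] [0.52  0.071 0.154] [ 0.505  0.054 -0.001] [0.538 0.255 0.16 ]
side cat 0.72 [326. 219. 129. 125.] [ 0.634 -0.07   0.137] [ 0.462 -0.151 -0.00
[... 548 characters left out ...]
277. 165.  39.  35.] [ 0.629 -0.005  0.159] [ 0.573 -0.069  0.004] [0.681 0.067 0.192]
top spent 0.46 [276. 194.  11.   9.] [ 0.525 -0.     0.155] [ 0.512 -0.024  0.132] [0.542 0.023 0.161]
top fresh 0.53 [248. 198.  21.  10.] [0.52  0.079 0.155] [0.506 0.058 0.136] [0.538 0.105 0.163]
top cat 0.45 [308. 190.   5.  11.] [ 0.534 -0.108  0.15 ] [ 0.521 -0.127  0.127] [ 0.554 -0.093  0.174]
top vase 0.63 [307. 194.   9.   6.] [ 0.533 -0.107  0.15 ] [ 0.521 -0.126  0.127] [ 0.549 -0.093  0.174]
top vase 0.62 [145. 186.  30.  23.] [0.555 0.451 0.101] [ 0.528  0.424 -0.006] [0.62  0.519 0.174]
top caddy 0.79 [404. 199.  32.  60.] [ 0.551 -0.488  0.023] [ 0.444 -0.514 -0.005] [ 0.648 -0.406  0.065]
```

```bash
python3 - <<'E'
import cv2
a=cv2.imread("pics/side0.png")[120:300,240:420];cv2.imwrite("pics/side0c.png",cv2.resize(a,None,fx=3.3,fy=3.3,interpolation=cv2.INTER_CUBIC))
a=cv2.imread("pics/top0.png")[110:230,215:335];cv2.imwrite("pics/top0c.png",cv2.resize(a,None,fx=5,fy=5,interpolation=cv2.INTER_CUBIC))
E
```

```text
(no output)
```

View pics/side0.png

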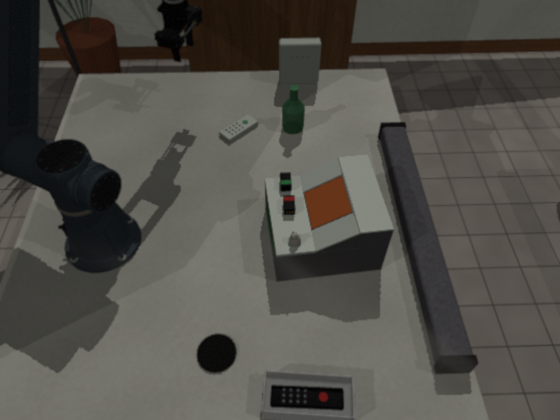

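View pics/top0c.png

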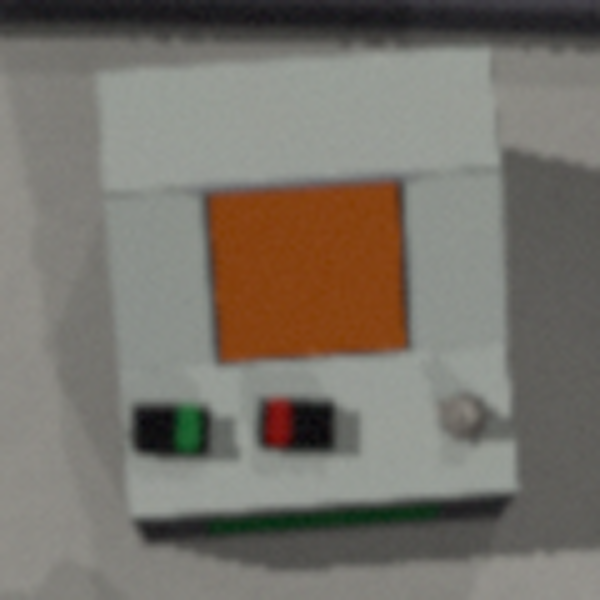

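View pics/side0c.png

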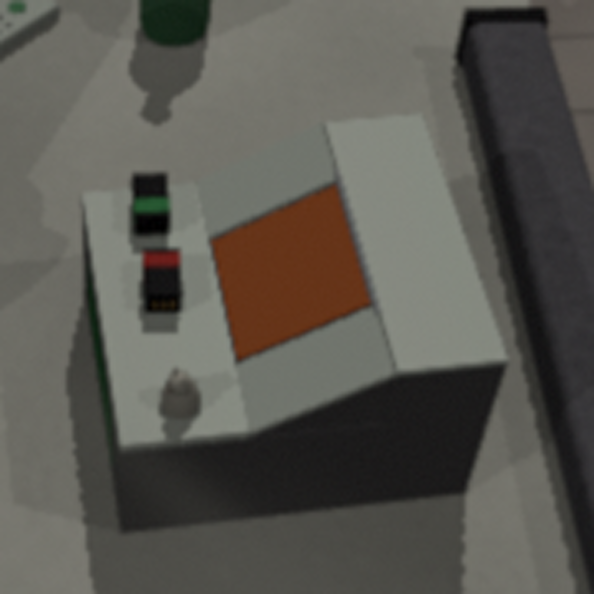

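The pictures show:
- **Top crop:** red-band spent battery at about (297,424), green-band battery at (172,428), cat at (463,416), orange flap between about (205,190) and (410,360).
- **Green battery:** it seems to lie with its length along y, unlike the description.

Next I'll fit the bin pose.

```bash
cat > fit.py <<'E'
from h import *
from scipy.optimize import least_squares
def corners(c):
    hsv=cv2.cvtColor(c["pixels"],cv2.COLOR_BGR2HSV)
    m=cv2.inRange(hsv,(5,150,60),(16,255,255))
    n,l,st,_=cv2.connectedComponentsWithStats(m); 
    k=1+np.argmax(st[1:,4]); m=(l==k).astype(np.uint8)
    cnt=max(cv2.findContours(m,0,2)[0],key=cv2.contourArea)
    for e in np.arange(2,12,.5):
        a=cv2.approxPolyDP(cnt,e,True)
        if len(a)==4: break
    return m,a[:,0].astype(float)
E
python3 - <<'E'
from fit import *
import cv2
caps=[bot.capture("side"),bot.capture("top")]
F=np.array([[0,62,130],[0,-62,130],[105,-62,186],[105,62,186]])/1e3
def T(p,X): 
    c,s=np.cos(p[2]),np.sin(p[2]); return np.c_[p[0]+c*X[:,0]-s*X[:,1],p[1]+s*X[:,0]+c*X[:,1],X[:,2]]
obs=[]
for c in caps:
    m,a=corners(c); pr=proj(c,T([.57,-.005,.03],F))
    o=np.array([a[np.argmin(np.hypot(*(a-q).T))] for q in pr]); obs.append(o); print(o.tolist())
res=lambda p:np.concatenate([(proj(c,T(p,F))-o).ravel() for c,o in zip(caps,obs)])
r=least_squares(res,[.57,-.005,.03],loss="soft_l1");p=r.x;print("bin px",p,np.round(res(p),1))
# depth: ledge/hood
for c in caps:
    q=bot.regions_of("bin",c)[0]; P,u,v=deproj(c,q["region"])
    B=P.copy(); ca,sa=np.cos(p[2]),np.sin(p[2]); d=P[:,:2]-p[:2]; B[:,0]=ca*d[:,0]+sa*d[:,1];B[:,1]=-sa*d[:,0]+ca*d[:,1]
    L=B[(abs(B[:,2]-.13)<.008)&(B[:,0]<0)]; H=B[(B[:,2]>.18)&(B[:,0]>.11)]
    print("ledge",np.percentile(L,[1,50,99],0).round(4).tolist(),"hood",np.percentile(H,[1,50,99],0).round(4).tolist())
    for l in("spent","fresh","cat"):
        for q in bot.regions_of(l,c)[:2]:
            if q["p"]<.4: continue
            P,u,v=deproj(c,q["region"]); d=P[:,:2]-p[:2]
            X=np.c_[ca*d[:,0]+sa*d[:,1],-sa*d[:,0]+ca*d[:,1],P[:,2]]
            t=X[(X[:,2]>.148)&(X[:,2]<.2)]
            if len(t)<8: continue
            print(l,round(q["p"],2),len(t),"top bin mm",(np.percentile(t,[3,50,97],0)*1e3).round().tolist(), cv2.minAreaRect((t[:,:2]*1e3).astype(np.float32)))
E
```

```text
[[305.0, 193.0], [312.0, 228.0], [351.0, 211.0], [341.0, 177.0]]
[[259.0, 181.0], [295.0, 178.0], [294.0, 148.0], [258.0, 149.0]]
bin px [ 0.57311122 -0.01040796  0.08439088] [-2.1 -0.6 -1.8  0.6  1.7  0.4  1.7 -1.7 -0.1  1.6  0.8  2.5  0.5 -2.7
 -1.5 -1.5]
ledge [[-0.0984, -0.1312, 0.1248], [-0.0591, -0.0265, 0.1301], [-0.0009, 0.124, 0.1348]] hood [[0.1107, -0.1284, 0.1828], [0.1499, -0.0158, 0.1884], [0.1897, 0.1264, 0.1929]]
spent 0.46 180 top bin mm [[-61.0, -12.0, 151.0], [-46.0, 10.0, 155.0], [-32.0, 35.0, 159.0]] ((-46.964595794677734, 13.348798751831055), (52.3994140625, 29.261571884155273), 81.9964599609375)
fresh 0.69 168 top bin mm [[-60.0, 70.0, 150.0], [-45.0, 92.0, 155.0], [-31.0, 119.0, 159.0]] ((-44.340023040771484, 94.96416473388672), (54.80720520019531, 30.123926162719727), 83.02356719970703)
cat 0.48 75 top bin mm [[-58.0, -110.0, 149.0], [-48.0, -104.0, 160.0], [-37.0, -94.0, 170.0]] ((-46.95047378540039, -100.13778686523438), (19.447216033935547, 22.649982452392578), 80.7573471069336)
ledge [[-0.0973, -0.1275, 0.124], [-0.0574, -0.0137, 0.1304], [-0.0009, 0.1279, 0.1364]] hood [[0.1106, -0.1248, 0.1823], [0.1493, 0.001, 0.1883], [0.189, 0.13, 0.1939]]
spent 0.59 137 top bin mm [[-60.0, -9.0, 151.0], [-46.0, 15.0, 155.0], [-31.0, 37.0, 160.0]] ((-44.96532440185547, 13.943550109863281), (46.515689849853516, 30.271038055419922), 85.18528747558594)
fresh 0.54 145 top bin mm [[-58.0, 73.0, 150.0], [-44.0, 96.0, 155.0], [-30.0, 122.0, 160.0]] ((-43.142822265625, 97.30038452148438), (49.38507843017578, 31.005510330200195), 86.65634155273438)
cat 0.6 42 top bin mm [[-56.0, -106.0, 148.0], [-48.0, -96.0, 159.0], [-36.0, -88.0, 172.0]] ((-45.06995391845703, -97.16748046875), (21.506248474121094, 22.08318519592285), 21.00259780883789)
```

```bash
python3 - <<'E'
from fit import *
for n in("side","top"):
    c=bot.capture(n); P,u,v=deproj(c)
    k=(P[:,2]>.118)&(P[:,2]<.2)&(P[:,0]>.42)&(P[:,0]<.85)&(abs(P[:,1])<.2); P=P[k]
    def f(p):
        ca,sa=np.cos(p[2]),np.sin(p[2]); d=P[:,:2]-p[:2]
        bx=ca*d[:,0]+sa*d[:,1]; by=-sa*d[:,0]+ca*d[:,1]; return bx,by
    def res(p):
        bx,by=f(p); return P[:,2]-p[3]-np.interp(bx,[0,.105],[.13,.188])
    best=least_squares(res,[.573,-.008,.05,0],loss="soft_l1",f_scale=.002,x_scale=[.01,1e3,.05,.01])
    p=best.x; bx,by=f(p); print(n,"height fit",p.round(4), "yaw deg",np.degrees(p[2]).round(2))
    print(" extents",np.percentile(bx,[.3,99.7]).round(4),np.percentile(by,[.3,99.7]).round(4))
    r=cv2.minAreaRect((P[:,:2]*1e3).astype(np.float32)); print(r)
    # side edges: per bx bin min/max of by
    S=[(b,by[(bx>b)&(bx<b+.02)].min(),by[(bx>b)&(bx<b+.02)].max()) for b in np.arange(-.09,.18,.02)]
    S=np.array(S); print(" edge slopes",np.polyfit(S[:,0],S[:,1],1).round(4),np.polyfit(S[:,0],S[:,2],1).round(4))
    hsv=cv2.cvtColor(c["pixels"],cv2.COLOR_BGR2HSV); m,_=corners(c); Q,_,_=deproj(c,m.astype(bool))
    d=Q[:,:2]-p[:2];ca,sa=np.cos(p[2]),np.sin(p[2]);qy=-sa*d[:,0]+ca*d[:,1];qx=ca*d[:,0]+sa*d[:,1]
    print(" orange by",np.percentile(qy,[2,50,98]).round(4),"bx",np.percentile(qx,[2,98]).round(4))
    q=bot.regions_of("spent",c)[0]; X,_,_=deproj(c,q["region"]); X=X[(X[:,2]>.148)&(X[:,2]<.17)]
    d=X[:,:2]-p[:2]; B=np.c_[ca*d[:,0]+sa*d[:,1],-sa*d[:,0]+ca*d[:,1]]*1e3
    print(" spent",q["p"],cv2.minAreaRect(B.astype(np.float32)),cv2.minAreaRect((X[:,:2]*1e3).astype(np.float32)), np.percentile(B,[3,97],0).round(1).tolist())
E
```

```text
side height fit [5.670e-01 6.770e-02 1.074e-01 4.000e-04] yaw deg 6.16
 extents [-0.101  0.187] [-0.2119  0.0497]
((618.95458984375, -5.9475860595703125), (290.2835998535156, 266.9126281738281), 5.442442893981934)
 edge slopes [-0.014  -0.2109] [-0.0119  0.0513]
 orange by [-0.1392 -0.0829 -0.0218] bx [0.0029 0.0969]
 spent 0.61 ((-49.114505767822266, -66.11495971679688), (53.5106086730957, 29.378103256225586), 81.24105834960938) ((525.2434692382812, -3.2560272216796875), (53.5106086730957, 29.378093719482422), 87.39632415771484) [[-62.6, -88.7], [-33.8, -40.2]]
top height fit [ 0.6223 -0.4835  0.095   0.0008] yaw deg 5.44
 extents [-0.1014  0.1849] [0.347  0.6058]
((619.5415649414062, -5.3294525146484375), (289.628173828125, 260.7532958984375), 5.546233177185059)
 edge slopes [0.0035 0.347 ] [0.0036 0.6058]
 orange by [0.4162 0.4759 0.5354] bx [0.0027 0.0959]
 spent 0.44 ((-49.414398193359375, 488.48291015625), (42.87120819091797, 29.825820922851562), 84.90802764892578) ((526.7411499023438, -1.9249324798583984), (29.825836181640625, 42.8712043762207), 0.3491077721118927) [[-63.8, 468.8], [-35.7, 509.5]]
```

Sill is at about (0.5755, -0.0105) with yaw 0.097. Spent battery is at bin (-48, +13). First the spin, beginning with one row to check its sign.

```bash
python3 -m crank '[{"offset":[0,0,0],"spin":0.1}]' 0.087; python3 -c "
from h import *
s=bot.read_state();R=np.array(s['tcp_rot']);print(np.degrees(np.arctan2(R[1,2],R[0,2])),s['joint_positions'])"
```

```text
time_s: 1.6
position: [0.2094, 0.5888, 0.4047]
tcp_rot: [[-0.0, -0.903, 0.43], [-0.0, 0.43, 0.903], [-1.0, -0.0, -0.0]]
force: [0.8, -0.1, 0.5]
opening: 0.996
64.54766647589261 [ 6.01904321e+01  3.02242119e+01  8.20896569e+01 -9.00447189e-04
  6.76910987e+01 -4.35689256e+00]
```

```bash
python3 -m crank '[{"offset":[0,0,0],"spin":0.147},{"offset":[0,0,0],"spin":0.147},{"offset":[0,0,0],"spin":0.147},{"offset":[0,0,0],"spin":0.147},{"offset":[0,0,0],"spin":0.147},{"offset":[0,0,0],"spin":0.147},{"offset":[0,0,0],"spin":0.147},{"offset":[0,0,0],"spin":0}]'; cat > go.py <<'E'
from h import *
S=np.array([.5755,-.0105]);Y=.097
def where(tgt=None):
    s=bot.read_state();R=np.array(s['tcp_rot']);p=np.array(s['position'])
    ca,sa=np.cos(Y),np.sin(Y);M=np.array([[ca,sa],[-sa,ca]])
    b=M@(p[:2]-S)
    print("t",s['time_s'],"az-bin deg",np.degrees(np.arctan2(R[1,2],R[0,2])-Y).round(2),"bin mm",(b*1e3).round(1),"tip z",round((p[2]-.182)*1e3,1),"F",np.round(s['force'],1))
    if tgt is not None:
        w=S+M.T@np.array(tgt[:2])/1e3; d=np.r_[w,tgt[2]/1e3+.182]-p
        print("tool offset m",(R.T@d).round(4))
E
python3 -c "
from go import *
where([-29.5,13,222])"
```

```text
time_s: 2.4
position: [0.2095, 0.5889, 0.4047]
tcp_rot: [[0.0, -0.1, 0.995], [0.0, 0.995, 0.1], [-1.0, 0.0, 0.0]]
force: [-0.9, -0.1, -0.2]
opening: 1.002
t 2.4 az-bin deg 0.18 bin mm [-306.2  632. ] tip z 222.7 F [-0.9 -0.1 -0.2]
tool offset m [ 0.0007 -0.6199  0.2748]
```

```bash
python3 -m crank '[{"offset":[0,-0.038,0.017],"spin":0},{"offset":[0,-0.038,0.017],"spin":0},{"offset":[0,-0.038,0.017],"spin":0},{"offset":[0,-0.038,0.017],"spin":0},{"offset":[0,-0.038,0.017],"spin":0},{"offset":[0,-0.038,0.017],"spin":0},{"offset":[0,-0.038,0.017],"spin":0},{"offset":[0,-0.038,0.017],"spin":0},{"offset":[0,-0.038,0.017],"spin":0},{"offset":[0,-0.038,0.017],"spin":0},{"offset":[0,-0.038,0.017],"spin":0},{"offset":[0,0,0],"spin":0}]' ; python3 -c "
from go import *
where([-29.5,13,222])"
```

```text
time_s: 3.6
position: [0.4401, 0.1882, 0.4052]
tcp_rot: [[0.003, -0.097, 0.995], [-0.001, 0.995, 0.097], [-1.0, -0.001, 0.003]]
force: [0.0, 1.1, -0.3]
opening: 0.996
t 3.6 az-bin deg 0.02 bin mm [-115.6  210.9] tip z 223.2 F [ 0.   1.1 -0.3]
tool offset m [ 0.0017 -0.1979  0.086 ]
```

```bash
python3 -m crank '[{"offset":[0,-0.033,0.0143],"spin":0},{"offset":[0,-0.033,0.0143],"spin":0},{"offset":[0,-0.033,0.0143],"spin":0},{"offset":[0,-0.033,0.0143],"spin":0},{"offset":[0,-0.033,0.0143],"spin":0},{"offset":[0,-0.033,0.0143],"spin":0},{"offset":[0,0,0],"spin":0},{"offset":[0,0,0],"spin":0}]' ; python3 -c "
from go import *
where([-29.5,13,172])
for n in('side','top'):
    c=bot.capture(n); 
    cv2.imwrite(f'pics/{n}1.png',cv2.resize(c['pixels'][100:300,200:400],None,fx=3,fy=3))
    print(n,((proj(c,[[.5449-.0435,-.0047,.222],[.5449+.0435,.004,.222]])-[200,100])*3).round())
"
```

```text
time_s: 4.4
position: [0.5423, 0.0033, 0.4045]
tcp_rot: [[-0.001, -0.101, 0.995], [0.001, 0.995, 0.101], [-1.0, 0.001, -0.001]]
force: [-0.9, -0.1, -0.2]
opening: 1.002
t 4.4 az-bin deg 0.21 bin mm [-31.7  17. ] tip z 222.5 F [-0.9 -0.1 -0.2]
tool offset m [ 0.0505 -0.004   0.0023]
side [[239. 259.]
 [341. 248.]]
top [[225. 293.]
 [219. 211.]]
```

View pics/side1.png

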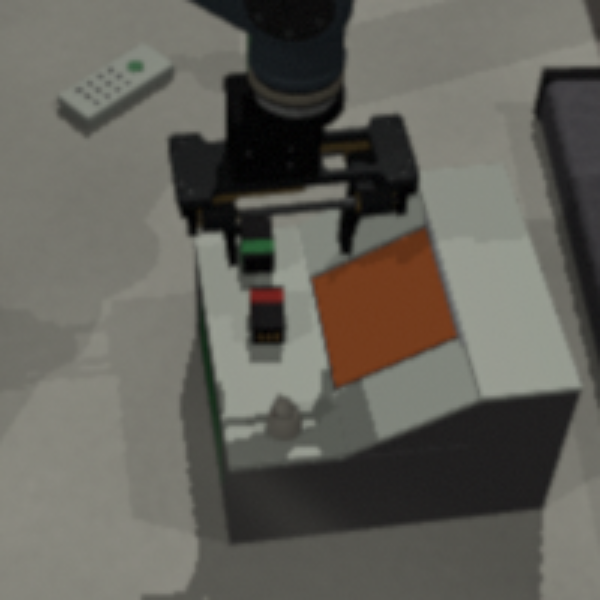

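View pics/top1.png

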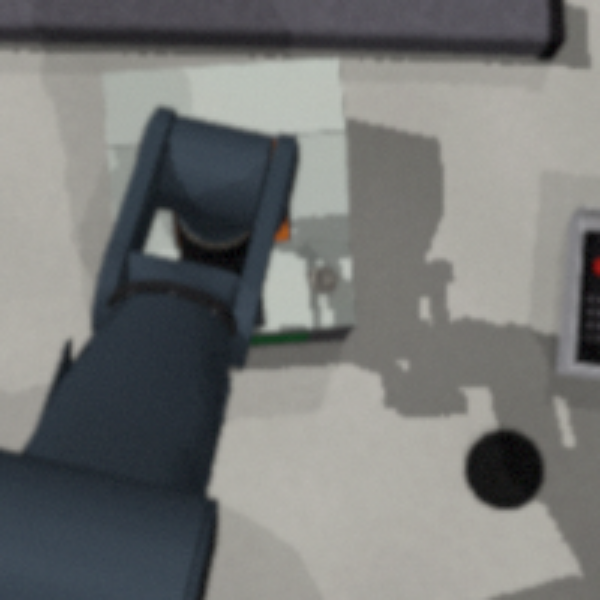

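Side view: fingertips at (233,262) and (345,252), as projected. I'll correct the position and descend partway.

```bash
python3 -m crank '[{"offset":[0.02,-0.004,0.002],"spin":0},{"offset":[0.02,0,0],"spin":0},{"offset":[0.015,0,0],"spin":0},{"offset":[0,0,0],"spin":0},{"offset":[0,0,0],"spin":0}]' ; python3 -c "
from go import *
where([-29.5,13,135])
c=bot.capture('side'); 
cv2.imwrite('pics/side2.png',cv2.resize(c['pixels'][130:260,240:370],None,fx=4.5,fy=4.5))
"
```

```text
time_s: 5.0
position: [0.5444, 0.0005, 0.35]
tcp_rot: [[-0.001, -0.102, 0.995], [0.0, 0.995, 0.102], [-1.0, 0.0, -0.001]]
force: [-0.2, 0.6, 0.5]
opening: 1.002
t 5.0 az-bin deg 0.28 bin mm [-29.9  13.9] tip z 168.0 F [-0.2  0.6  0.5]
tool offset m [ 0.033  -0.001   0.0004]
```

View pics/side2.png

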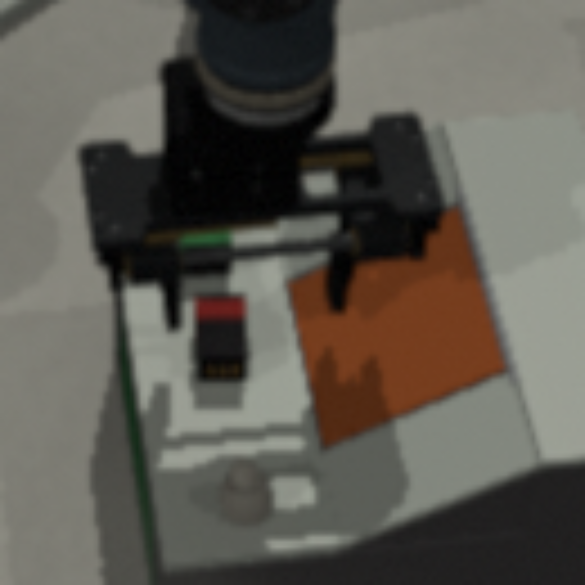

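Rear fingertip (173,325) sits behind the red battery's back edge (197), and the front fingertip (340,305) is over the flap. Descending to about 4-5 mm above the ledge.

```bash
python3 -m crank '[{"offset":[0.01,-0.001,0],"spin":0},{"offset":[0.01,0,0],"spin":0},{"offset":[0.008,0,0],"spin":0},{"offset":[0.005,0,0],"spin":0},{"offset":[0,0,0],"spin":0},{"offset":[0,0,0],"spin":0}]' ; python3 -c "
from go import *
where([-29.5,13,135])
c=bot.capture('side'); 
cv2.imwrite('pics/side3.png',cv2.resize(c['pixels'][130:260,240:370],None,fx=4.5,fy=4.5))
"
```

```text
time_s: 5.65
position: [0.5445, -0.0017, 0.3164]
tcp_rot: [[-0.002, -0.1, 0.995], [0.0, 0.995, 0.1], [-1.0, 0.0, -0.002]]
force: [-0.2, -0.8, 0.6]
opening: 1.003
t 5.65 az-bin deg 0.17 bin mm [-30.   11.8] tip z 134.4 F [-0.2 -0.8  0.6]
tool offset m [-0.0006  0.0012  0.0005]
```

View pics/side3.png

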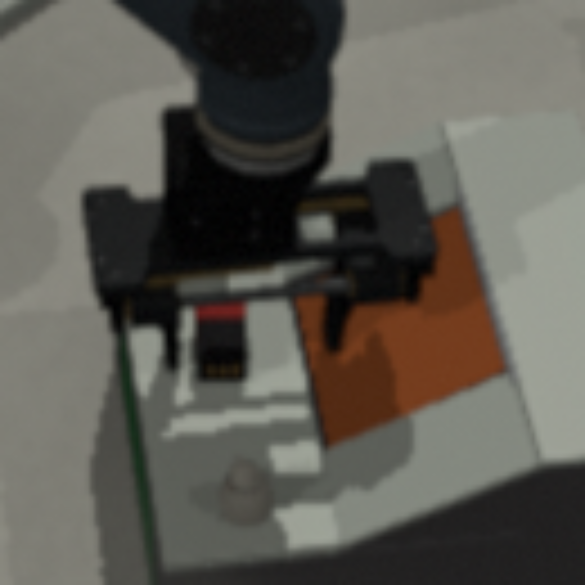

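Now advance slowly along the bin's x.

```bash
python3 -m crank '[{"offset":[0,0,0.005],"spin":0},{"offset":[0,0,0.005],"spin":0},{"offset":[0,0,0.005],"spin":0},{"offset":[0,0,0.005],"spin":0},{"offset":[0,0,0.005],"spin":0},{"offset":[0,0,0.005],"spin":0},{"offset":[0,0,0],"spin":0}]' ; python3 -c "
from go import *
where([39,12,134.5])
c=bot.capture('side'); 
cv2.imwrite('pics/side4.png',cv2.resize(c['pixels'][130:260,240:370],None,fx=4.5,fy=4.5))
"
```

```text
time_s: 6.4
position: [0.5755, 0.0014, 0.3167]
tcp_rot: [[0.001, -0.1, 0.995], [0.0, 0.995, 0.1], [-1.0, -0.0, 0.001]]
force: [-1.6, 0.3, 0.9]
opening: 1.002
t 6.4 az-bin deg 0.17 bin mm [ 1.1 11.9] tip z 134.7 F [-1.6  0.3  0.9]
tool offset m [ 0.0002 -0.      0.0379]
```

View pics/side4.png

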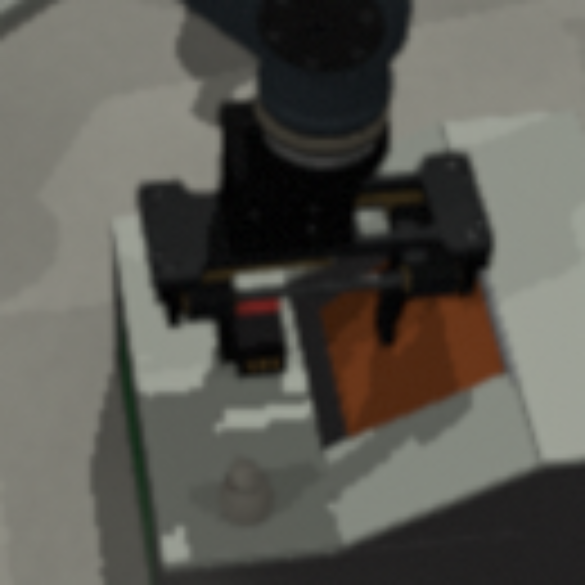

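The flap is opening: there is a dark gap at (325,390). The rear finger is pushing the battery, whose front face (283) is still short of the sill (about 310). Continuing.

```bash
python3 -m crank '[{"offset":[0,0,0.005],"spin":0},{"offset":[0,0,0.005],"spin":0},{"offset":[0,0,0.005],"spin":0},{"offset":[0,0,0.005],"spin":0},{"offset":[0,0,0],"spin":0}]' ; python3 -c "
from go import *
where([39,12,134.5])
c=bot.capture('side'); 
cv2.imwrite('pics/side5.png',cv2.resize(c['pixels'][130:260,240:370],None,fx=4.5,fy=4.5))
"
```

```text
time_s: 6.95
position: [0.5952, 0.0034, 0.3165]
tcp_rot: [[0.0, -0.1, 0.995], [0.0, 0.995, 0.1], [-1.0, 0.0, 0.0]]
force: [-2.0, -1.7, 0.6]
opening: 0.993
t 6.95 az-bin deg 0.18 bin mm [21.  11.9] tip z 134.5 F [-2.  -1.7  0.6]
tool offset m [0.    0.    0.018]
```

View pics/side5.png

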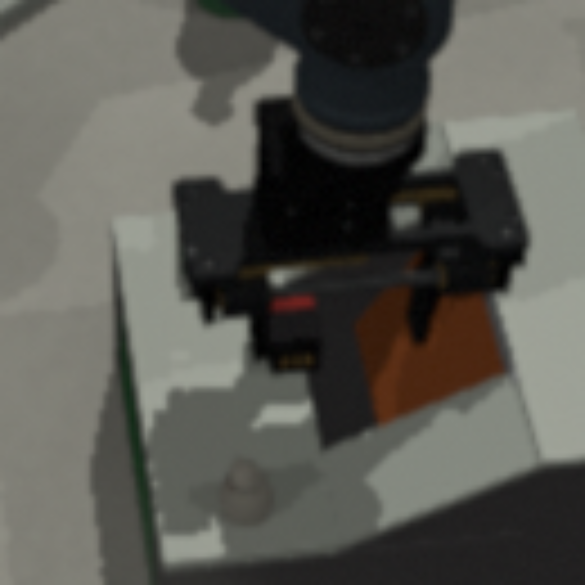

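The flap is half open with a clear gap, and the battery's front is over the sill without touching the flap. Pushing on.

```bash
python3 -m crank '[{"offset":[0,0,0.005],"spin":0},{"offset":[0,0,0.005],"spin":0},{"offset":[0,0,0.004],"spin":0},{"offset":[0,0,0.003],"spin":0},{"offset":[0,0,0],"spin":0},{"offset":[0,0,0],"spin":0},{"offset":[0,0,0],"spin":0}]' ; python3 -c "
from go import *
where([39,12,134.5])
c=bot.capture('side'); 
cv2.imwrite('pics/side6.png',cv2.resize(c['pixels'][130:260,240:370],None,fx=4.5,fy=4.5))
"
```

```text
time_s: 7.7
position: [0.611, 0.0051, 0.3163]
tcp_rot: [[-0.002, -0.1, 0.995], [0.0, 0.995, 0.1], [-1.0, 0.0, -0.002]]
force: [-4.9, -1.3, -2.1]
opening: 1.0
t 7.7 az-bin deg 0.17 bin mm [36.9 12.1] tip z 134.3 F [-4.9 -1.3 -2.1]
tool offset m [-0.0002 -0.0001  0.0021]
```

View pics/side6.png

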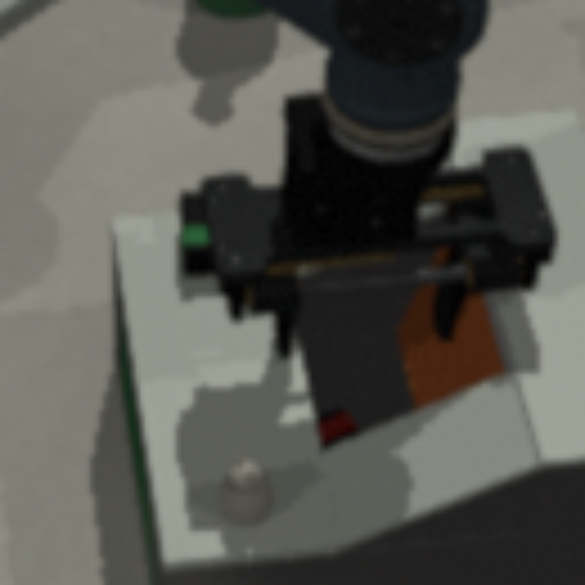

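The battery is off the ledge; its red band shows inside the mouth at (338,428). Drawing back, then lifting.

```bash
python3 -m crank '[{"offset":[0,0,-0.008],"spin":0},{"offset":[0,0,-0.01],"spin":0},{"offset":[0,0,-0.01],"spin":0},{"offset":[0,0,-0.01],"spin":0},{"offset":[0,0,-0.01],"spin":0},{"offset":[-0.008,0,-0.005],"spin":0},{"offset":[-0.012,0,0],"spin":0},{"offset":[-0.02,0,0],"spin":0},{"offset":[-0.03,0,0],"spin":0},{"offset":[-0.03,0,0],"spin":0},{"offset":[0,0,0],"spin":0}]' ; python3 -c "
from go import *
where([-30,300,230])"
```

```text
time_s: 8.85
position: [0.5606, -0.0004, 0.4221]
tcp_rot: [[0.012, -0.1, 0.995], [-0.002, 0.995, 0.1], [-1.0, -0.003, 0.011]]
force: [0.4, -0.0, -0.6]
opening: 1.0
t 8.85 az-bin deg 0.18 bin mm [-13.9  11.5] tip z 240.1 F [ 0.4 -0.  -0.6]
tool offset m [ 0.009   0.2886 -0.0153]
```

Move aside to the left so the cameras see the bin.

```bash
python3 -m crank '[{"offset":[0,0.03,-0.005],"spin":0},{"offset":[0,0.03,-0.01],"spin":0},{"offset":[0,0.03,-0.01],"spin":0},{"offset":[0,0.03,-0.01],"spin":0},{"offset":[0,0.03,-0.01],"spin":0},{"offset":[0,0.03,-0.01],"spin":0},{"offset":[0,0.03,-0.01],"spin":0},{"offset":[0,0.03,-0.01],"spin":0},{"offset":[0,0.03,-0.01],"spin":0},{"offset":[0,0.02,0],"spin":0},{"offset":[0,0,0],"spin":0},{"offset":[0,0,0],"spin":0}]' ; python3 - <<'E'
from go import *
where()
for n in('side','top'):
    c=bot.capture(n); cv2.imwrite(f'pics/{n}7.png',cv2.resize(c['pixels'][100:300,200:400],None,fx=3,fy=3))
    ca,sa=np.cos(Y),np.sin(Y)
    for l in("flap","spent","fresh","cat"):
        for q in bot.regions_of(l,c)[:2]:
            P,u,v=deproj(c,q["region"]); d=P[:,:2]-S
            X=np.c_[ca*d[:,0]+sa*d[:,1],-sa*d[:,0]+ca*d[:,1],P[:,2]]
            print(n,l,round(q["p"],2),q["extent"],(np.percentile(X,[3,50,97],0)*1e3).round().tolist())
            if l=="flap": print("  flap height residual mm",np.median((X[:,2]-.13)*1e3-X[:,0]*1e3*55/105).round(1))
E
```

```text
time_s: 10.05
position: [0.4453, 0.28, 0.4166]
tcp_rot: [[0.0, -0.101, 0.995], [-0.001, 0.995, 0.101], [-1.0, -0.001, 0.0]]
force: [0.6, -0.5, -0.3]
opening: 1.0
t 10.05 az-bin deg 0.25 bin mm [-101.5  301.7] tip z 234.6 F [ 0.6 -0.5 -0.3]
side flap 0.98 [327.4, 202.1, 50.4, 53.9] [[3.0, -60.0, 131.0], [51.0, -3.0, 158.0], [97.0, 58.0, 184.0]]
  flap height residual mm 1.9
side flap 0.52 [284.0, 182.9, 7.4, 15.9] [[-60.0, 71.0, 138.0], [-46.0, 87.0, 154.0], [-33.0, 118.0, 158.0]]
  flap height residual mm 47.6
side fresh 0.78 [284.1, 181.6, 12.4, 20.1] [[-61.0, 71.0, 132.0], [-46.0, 87.0, 154.0], [-30.0, 121.0, 158.0]]
side cat 0.45 [327.1, 217.2, 128.9, 124.4] [[-99.0, -131.0, 16.0], [52.0, -61.0, 136.0], [180.0, 116.0, 190.0]]
top flap 0.6 [276.1, 164.6, 37.8, 37.1] [[5.0, -57.0, 130.0], [53.0, 1.0, 159.0], [100.0, 60.0, 185.0]]
  flap height residual mm 0.9
top spent 0.25 [274.1, 163.8, 41.4, 37.7] [[6.0, -55.0, 131.0], [54.0, 2.0, 159.0], [100.0, 59.0, 185.0]]
top fresh 0.47 [245.6, 195.7, 17.1, 11.5] [[-60.0, 77.0, 136.0], [-47.0, 100.0, 155.0], [-32.0, 123.0, 159.0]]
top cat 0.59 [306.3, 192.5, 9.2, 8.8] [[-63.0, -110.0, 133.0], [-52.0, -93.0, 150.0], [-37.0, -80.0, 169.0]]
```

View pics/side7.png

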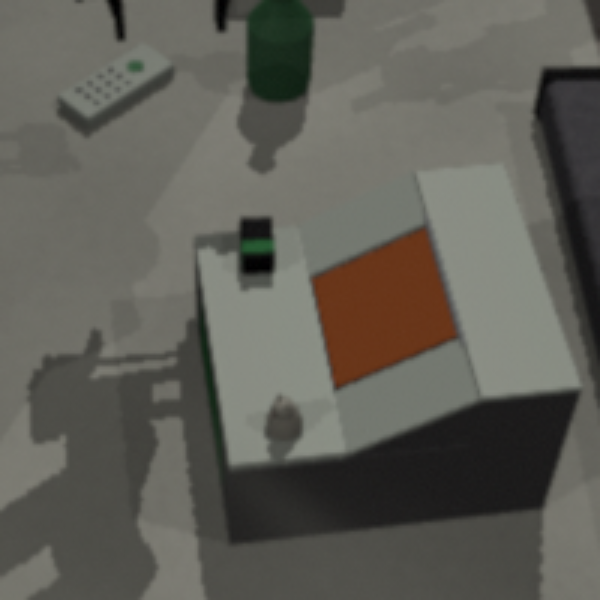

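View pics/top7.png

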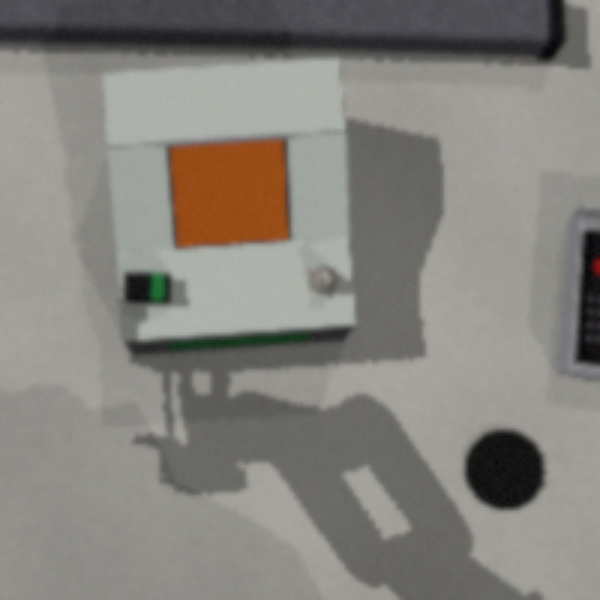

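Flap shut flush (316-455, 230-385 in the side crop) and the spent battery gone from the ledge. The green battery and the cat are where they were, and the robot is clear. Handing in.

```bash
python3 -c "
from rig import bot
print(bot.hand_in())"
```

```text
the job is handed in; nothing more can be done
None
```

The spent battery is in the bin and the flap has swung shut. I handed the job in just after 10 s on the clock, and no verdict came back.

**What I did:** I opened the gripper fully and lined the jaws up along the bin's depth. The front finger pushed the flap open while the battery was still on the ledge. On the same advance the rear finger slid the battery over the sill. In every picture on the way there was a clear gap between battery and flap. I then drew back, lifted and moved aside.

**Last checks:**
- **Battery:** its red band showed inside the mouth after it dropped, and it no longer shows on the ledge. I could not see where it came to rest, because the flap is shut.
- **Flap:** the measured surface is within 1 to 2 mm of the shut slope in both cameras.
- **Things to leave alone:** the green battery matches its first position within measuring error. The cat looks unmoved in the pictures, but its positions scatter by about 5 mm between views. I did not re-measure the vase, remotes, caddy and coaster; the arm only passed above the table things.
- **Forces:** the readings I took after each move stayed at about 5 N or less.

**Disagreements:**
- **Detector mix-ups:** in the last pictures the detector gave a weak "spent" hit (0.25) that was really the orange flap, and one "cat" hit that was the whole bin. I discounted both.
- **Green battery's direction:** it lay with its length across the ledge from the start, not along the bin's depth as described.

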